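# Lay out the stripped bearing parts in the kit tray

### The job

Sort the parts of the stripped shaft into the kit tray, each fully down in the insert cut for it: large bearing in the large round pocket, small bearing in the small round pocket, nut flat in the hexagonal pocket, bolt lying in the long slot. Lay the black seal ring flat and centred on top of the large bearing, so that the two stay together. Leave the roll of tape where it lies.

Things in the scene. Friction and masses are not known exactly. Their poses are not given: they have to be found in the camera images.
- nest_round_large: Tray insert, round pocket 73 mm wide. The 4 inserts stand in a row along y, 100 mm apart, any order, in a tray with 6.5 mm lip. Fixed block 98 x 98 x 13 mm high, black, pocket 10 mm deep; its floor, pale, shows its outline, 3 mm above the underside. A finger channel 28 mm wide, as deep as the pocket, crosses it along x. Origin: centre of the underside (pocket centre in plan), z up.
- nest_round_small: Tray insert, round pocket 57 mm wide. Fixed block 98 x 98 x 13 mm high, black, pocket 10 mm deep; its floor, pale, shows its outline, 3 mm above the underside. A finger channel 28 mm wide, as deep as the pocket, crosses it along x. Origin: centre of the underside (pocket centre in plan), z up.
- nest_hex: Tray insert, hexagonal pocket 46 mm across flats (flats face +y, -y); takes the nut at any turn. Fixed block 98 x 98 x 13 mm high, black, pocket 10 mm deep; its floor, pale, shows its outline, 3 mm above the underside. A finger channel 28 mm wide, as deep as the pocket, crosses it along x. Origin: centre of the underside (pocket centre in plan), z up.
- nest_slot: Tray insert, slot 90 mm long (along y), 36 mm wide (along x), closed ends; bolt head either way. Fixed block 98 x 98 x 13 mm high, black, pocket 10 mm deep; its floor, pale, shows its outline, 3 mm above the underside. A finger channel 28 mm wide, as deep as the pocket, crosses it along x. Origin: centre of the underside (pocket centre in plan), z up.
- large_bearing: Large sealed ball bearing, steel, 62 mm diameter, 16 mm high, about 0.12 kg, lying flat. Origin: centre of the underside, z up. Grasp across its outside.
- small_bearing: Small sealed ball bearing of the same look, 47 mm diameter, 14 mm high, about 0.12 kg, lying flat. Origin: centre of the underside, z up.
- seal: Black lip seal ring, thin, 68 mm diameter, 8 mm high, about 0.03 kg, lying flat; it is rigid and may be grasped across its outside. Origin: centre of the underside, z up.
- nut: Plain steel hexagon nut (M24), 36 mm across flats, 41 mm across corners, 18 mm high, about 0.11 kg, lying flat. Origin: centre of the underside, z up; its x axis points at the middle of a flat (flats every 60 degrees).
- bolt: Plain steel hexagon bolt (M12), lying: 74 mm long along its y axis, shank 12 mm thick from y = -37 to +28 mm, head at the +y end (y = 28 to 37 mm) 22 mm wide, 19 mm high; about 0.09 kg. Shank axis about 8 mm up; grip it across x near the origin. Origin: middle of the length, underside, z up.
- tape_roll: Roll of black insulating tape with a pale core, 62 mm diameter, 19 mm high, lying flat among the parts. It is no part of the set and stays where it is. Origin: centre of the underside.
There are look-alikes about, which are no part of the job. Leave any purple look-alike of the large_bearing alone.

How it is judged:
By the outcome, as a careful person would: the job done as asked, in the order asked, and still so for the second after the job is handed in, with the robot touching nothing.
It also fails if it takes over 102 s, if anything falls off the work surface, if the arm or the gripper's body presses on something with over 40 N, if the wrist force passes 120 N, or if a joint passes its speed limit or range.

### The arm

A 6-joint arm with a two-finger parallel gripper is mounted at the origin on a cart in front of the work surface, level with it; the furniture and walls round the work are solid. World frame = base frame: x ahead of the robot, y to its left, z up, the work surface at z = 0. Lengths are in m, angles in rad, forces in N, time in s.
With the tool pointing down it reaches from about 0.325 to 0.775 m from the base axis. Payload 9.3 kg.
Tool frame: the origin (TCP) lies between the finger pads; the fingertips stand 22 mm ahead of it and the grasp point (between the pads) lies 3 mm ahead of it; z points along the fingers, y is the line along which they close (so a half turn about z gives the same grasp; the last joint's range is limited). The gripper opens to 85 mm and grips with 20 to 120 N. Pads are 22 mm wide; open, the fingers measure 114 mm over their backs; the gripper's body (76 mm by 85 mm) begins 54 mm behind the grasp point. The pads swing forward as they close: fully open they stand 13 mm farther back than shut.
Start: joints at [1.012, 0.259, 0.021, 1.334, 0, 1.418], TCP at [0.217, 0.505, 0.253] pointing down, gripper open.
Joint ranges: [-3.04, 3.04], [-0.91, 1.82], [-1.04, 1.36], [-1.92, 1.95], [-1.52, 1.45], [-3.14, 3.14]. Speed limits (rad/s): [2.22, 2.22, 2.79, 3.14, 3.14, 3.14].

### API

Orientations are given as a rotation vector (axis times angle).
In Python, from workcell import get_obs, capture, calibration, hand_in gives the robot as it stands.
- The arm moves only by the shell command python3 -m inch 'ROWS' [FORCE]. ROWS is JSON, a list of rows, each a list of 3 entries, a list of its own where there are three numbers: the shift along the tool's x, y, z in mm, then the turn, a rotation vector about the tool's x, y, z in rad, then the finger opening in mm, from 0 to 85.4. A call has 1 to 5 rows; each row shifts and turns the commanded pose from where the row before left it, along the tool's axes as they then stand; what a row does not reach is not made up. A row lasts 1/10 s, in which the tool goes at most 50 mm and 8.59 degrees, less where a joint would pass 70% of its speed; a pose out of reach is approached as far as the arm can. A call is refused whole if a number of a shift passes 50 or a number of a turn 0.15, either way. A call with a gripper value outside its range is refused whole. The fingers move at their own pace and stop on an object; FORCE is the grip in N (left out, the last holds). Time passes only in rows, so rows that do not move let the fingers close. It gives the time, the measured TCP pose, the force, the opening and the grip force at its end, in the units of the state.
- get_obs(): the state, without advancing time (a new reading comes with each control period).
- capture(name): name is "side" or "top"; returns (picture, depth): 480x640x3 uint8, red, green, blue; 480x640 float32, m along the optical axis (not along the pixel's ray), 0 where there is no reading.
- calibration(name): a dict with "mtx" (3x3 intrinsics, pixels), "cam_to_world" (4x4, takes a point from camera to world coordinates). Camera axes: x right, y down, z forward; pixel columns grow to the right and rows downward; lengths in m; the calibration is good to about 2 mm. A picture is of the moment at which its call begins. calibration takes no time and is no camera call.
- hand_in(): hands the job in; it is judged then, once.
The state is a dict: "time": time; "joints": joint angles; "dq": joint speeds; "joint_torque": joint torques, N m; "tcp_pos": TCP position; "eef_rot": TCP orientation; "wrist_force": force on the tool from outside, world axes, zero at the start; "ft_torque": the same for the moment, N m; "opening": finger opening in m; "grip_force": force on a finger pad.
Only numpy, scipy, OpenCV 4.12 (cv2) and the standard library are available. Lean on these libraries where they do the work, as an engineer would, in place of code of your own. Each camera call takes 0.05 s, during which the arm holds its last target. There are 200 camera calls.

## Working session

There is one attempt and no reset: what is moved stays moved. The work goes in short steps, Python scripts to look and compute and a shell command to move; the robot and the scene stay as the last step left them, time stands still between calls to the robot, and variables do not carry over. Pictures are saved under pics/ and viewed, at most 14 in all, crops included, and the job is handed in when it is done.

```bash
mkdir -p pics; ls; python3 - <<'E'
from workcell import *
import cv2
o=get_obs();print(o)
for n in("top","side"):
    p,d=capture(n);cv2.imwrite(f"pics/{n}0.png",p[:,:,::-1]);c=calibration(n);print(c)
    import numpy as np;np.save(f"{n}0.npy",d)
E
```

```text
pics
{'time': 0.0, 'joints': array([ 1.01236840e+00,  2.59201652e-01,  2.07598281e-02,  1.33370174e+00,
       -5.80015088e-06,  1.41821753e+00]), 'dq': array([-0.00149989,  0.00098846, -0.00011872,  0.00217393,  0.00034744,
        0.00040992]), 'joint_torque': array([-1.75546487e-03, -5.55647528e+01,  3.44526887e+01,  1.41515661e-02,
       -3.94868075e-04,  2.28971044e-05]), 'tcp_pos': array([0.21699949, 0.50510807, 0.25266025]), 'eef_rot': array([-6.33046522e-01, -3.07667688e+00,  1.98678123e-03]), 'wrist_force': array([-0.25611885,  0.37573156, -0.06206092]), 'ft_torque': array([ 0.00310674, -0.03772508, -0.07429499]), 'grip_force': 0.0, 'opening': 0.08558114984687552}
{'mtx': array([[489.45307825,   0.        , 326.52809448],
       [  0.        , 489.45307825, 239.9031223 ],
       [  0.        ,   0.        ,   1.        ]]), 'cam_to_world': array([[-0.02532882, -0.99697853,  0.07343204,  0.48665252],
       [-0.99967851,  0.02517549, -0.0030131 , -0.00419368],
       [ 0.00115531, -0.07348475, -0.99729567,  0.96928301],
       [ 0.        ,  0.        ,  0.        ,  1.        ]])}
{'mtx': array([[597.16025302,   0.        , 323.28111894],
       [  0.        , 597.16025302, 244.51336024],
       [  0.        ,   0.        ,   1.        ]]), 'cam_to_world': array([[ 0.84514148, -0.25023232,  0.47235545,  0.03365207],
       [-0.53405262, -0.35743832,  0.76617599, -0.86814589],
       [-0.02288405, -0.89978977, -0.43572318,  0.53159997],
       [ 0.        ,  0.        ,  0.        ,  1.        ]])}
```

View pics/top0.png

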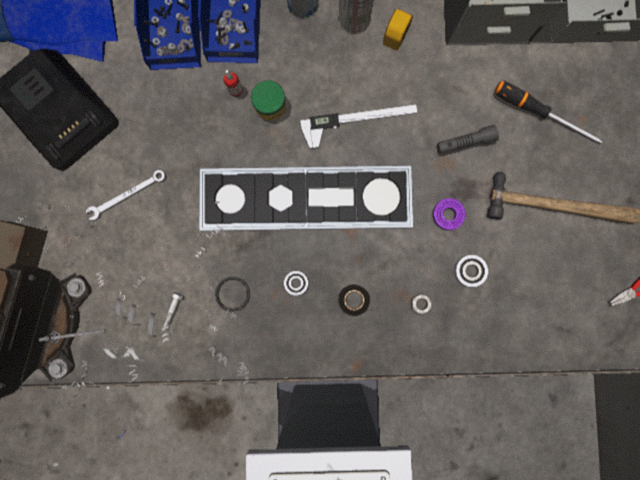

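View pics/side0.png

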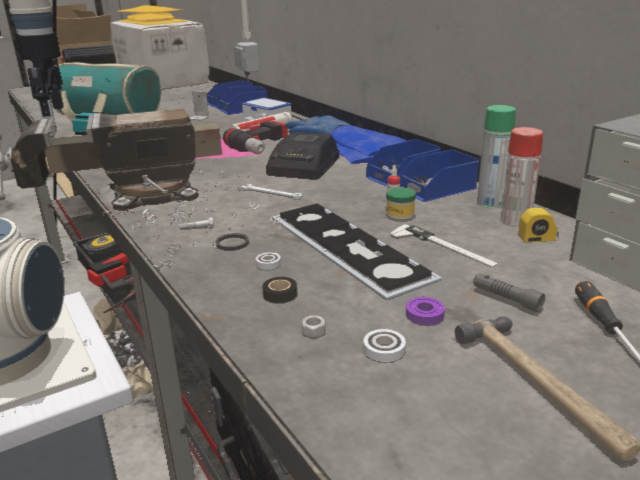

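Candidates in the top view: the large bearing could be steel (472,270) or purple (449,214). Steel fits, and purple is the decoy. The black ring could be the thin one at (233,293) or the one with a pale core at (354,300). The thin one is the seal, the other is the tape. Small bearing (296,283), nut (421,304), bolt (173,312). The tray, left to right, holds small round (230,199), hex (281,197), slot (331,197) and large round (381,196). I'll confirm in a crop and measure.

```bash
cat > h.py <<'E'
import numpy as np, cv2
from workcell import *
def px2w(n,u,v,z):
    c=calibration(n);T=c["cam_to_world"];r=T[:3,:3]@np.linalg.inv(c["mtx"])@[u,v,1.];o=T[:3,3]
    return o+r*(z-o[2])/r[2]
def cloud(n,d):
    c=calibration(n);T=c["cam_to_world"];v,u=np.mgrid[:480,:640]
    P=np.stack([u,v,np.ones_like(u)],-1)@np.linalg.inv(c["mtx"]).T*d[...,None]
    return P@T[:3,:3].T+T[:3,3]
def view(name,boxes,s,n="top"):
    p,d=capture(n); out=[]
    for (x0,y0,x1,y1) in boxes: out.append(cv2.resize(p[y0:y1,x0:x1,::-1],None,fx=s,fy=s,interpolation=cv2.INTER_CUBIC))
    cv2.imwrite(f"pics/{name}.png",np.vstack(out)); return p,d
E
python3 - <<'E'
from h import *
p,d=view("crop1",[(150,258,340,330),(310,258,500,330)],4)
W=cloud("top",d)
print("table z",np.median(W[320:370,250:330,2]))
m=((W[...,2]>0.0045)&(d>0)).astype(np.uint8); m[:,:150]=0;m[:,500:]=0;m[:245]=0;m[335:]=0
n,l,s,c=cv2.connectedComponentsWithStats(m)
for i in range(1,n):
    if s[i,4]>30: 
        (x,y),r=cv2.minEnclosingCircle(np.argwhere(l==i)[:,::-1].astype(np.float32)); h=np.percentile(W[l==i][:,2],90); print(c[i].round(1),(round(x,1),round(y,1)),r,s[i,4],h.round(4),px2w("top",x,y,h).round(4),"bb",px2w("top",s[i,0]+s[i,2]/2-.5,s[i,1]+s[i,3]/2-.5,h).round(4))
g=p.min(2);m=(g>190).astype(np.uint8);m[:172]=0;m[222:]=0;m[:,:208]=0;m[:,405:]=0
n,l,s,c=cv2.connectedComponentsWithStats(m)
for i in range(1,n):
    if s[i,4]>100: u,v=s[i,0]+s[i,2]/2-.5,s[i,1]+s[i,3]/2-.5;print("pocket",s[i],u,v,np.median(W[l==i][:,2]),px2w("top",u,v,.008).round(4),px2w("top",*c[i],.008).round(4))
print("blockz",W[205,255,2],W[172,300,2],W[168:175,300,2].round(4))
E
```

```text
table z -0.001276492296407361
[471.2 270.1] (471.0, 270.2) 16.446104049682617 704 0.0162 [ 0.4906 -0.2864  0.0162] bb [ 0.4911 -0.2864  0.0162]
[295.5 282.3] (295.7, 282.3) 12.109375953674316 382 0.0145 [0.4759 0.055  0.0145] bb [0.4755 0.0553 0.0145]
[231.7 294.1] (232.0, 296.0) 20.025083541870117 282 0.009 [0.4523 0.18   0.009 ] bb [0.4523 0.18   0.009 ]
[353.8 299.3] (353.2, 299.1) 16.049457550048828 537 0.019 [ 0.4408 -0.0556  0.019 ] bb [ 0.441  -0.0562  0.019 ]
[171.3 309.6] (170.2, 312.8) 21.32172393798828 262 0.0191 [0.4236 0.2972 0.0191] bb [0.425  0.2948 0.0191]
[420.8 303.1] (420.5, 303.0) 10.735555648803711 208 0.0184 [ 0.43   -0.1853  0.0184] bb [ 0.43   -0.1853  0.0184]
[151.4 321.2] (151.0, 323.0) 11.04546070098877 73 0.0306 [0.406  0.3301 0.0306] bb [0.406  0.3273 0.0306]
pocket [ 363  179   36   36 1002] 380.5 196.5 0.005239050300118009 [ 0.641  -0.1163  0.008 ] [ 0.6413 -0.1169  0.008 ]
pocket [216 185  29  28 608] 230.0 198.5 0.0055956091584689616 [0.6445 0.182  0.008 ] [0.6447 0.1818 0.008 ]
pocket [270 186  22  25 433] 280.5 198.0 0.005607044837998898 [0.643 0.082 0.008] [0.6436 0.082  0.008 ]
pocket [309 188  44  18 734] 330.5 196.5 0.005567490820472809 [ 0.6435 -0.0172  0.008 ] [ 0.6428 -0.0169  0.008 ]
blockz 0.014101746958969374 0.015526302751554866 [0.0054 0.0041 0.0011 0.0026 0.0155 0.017  0.0136]
```

View pics/crop1.png

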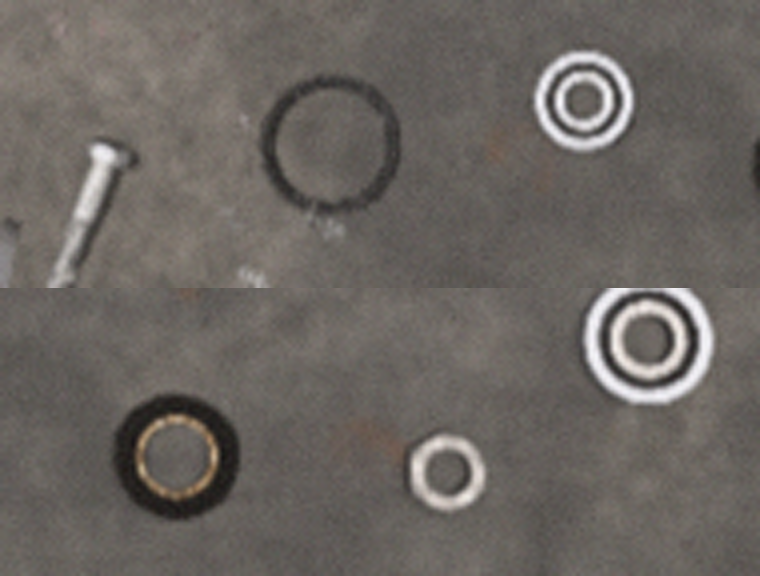

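The crop confirms it: thin seal ring (232.4,293.6), steel large bearing (471.6,270.6), small bearing (295.6,282.9), tape with pale core (354,300) and nut (421.4,303.6). Next I'll take a closer look at the bolt, the debris beside it and the nut's turn.

```bash
python3 - <<'E'
from h import *
p,d=capture("top")
s=lambda b,f:cv2.resize(p[b[1]:b[3],b[0]:b[2],::-1],None,fx=f,fy=f,interpolation=cv2.INTER_CUBIC)
A=s((100,280,200,350),8)  # 800x560
A[:240,560:800]=s((406,288,436,318),8)
cv2.imwrite("pics/bolt.png",A)
W=cloud("top",d); z=(W[...,2]*1000).astype(int)
print(z[300:345:3,100:185:4]); print("vise max",z[200:400,:100].max(), "by col",z[220:400,:120].max(0)[::8])
b=(W[...,2]>.1)&(d>0); b[:220]=0;b[400:]=0;b[:,110:]=0
print(W[b].min(0),W[b].max(0))
E
```

```text
[[  0  -1  -1  -1  -2  15  -1   0   0  -1  -1   1  -2  -1  -1  -2   0   0
   13  12   1  -1]
 [ -2   0   0   0  23  21  -3  -4  -2  -2  -5  -1  -4  -1  -5   0  -1  -3
   12   9   1   0]
 [ -1   0   1  -2  27  -1  -1   0  22   7  -1  -1   0   0  -3  -2   0   1
   13   5   0  -2]
 [  0   0   0  -1  30   0   2   1  24  -1  -2   0   0  -2   0  -4  -4  -3
   10   1  -2  -2]
 [ -3  -3   0   0  26  -3   0  -2  27  -2   0   1  -1   7   0 969  -1  12
    9   0   1  -1]
 [ -1   0  -2   0  -2  23  -2  25  31   0   0   1   0  20  -2   0  -1  10
    6  -1   0  -1]
 [ -2  -2   0  -1   1  -2   0  26  27  -1  -2   0   0  26   0   0   0  12
   -2   0   0   1]
 [ -5   1   0   0   2   0   1   0   0   0  -1   0  -1  29  -3   0   8  11
   -3   0   0  -1]
 [ -3  -1   0   0   1  -2   0   0  19   5   4  -3  32  31   0  -1   8   7
   -1  -1   0  -4]
 [  0   2  -3  -3  -1  -4   1   0  -1  -1   1   1  29   0  -3  -1  36  22
    0  -1   1  -1]
 [ 60  59   1  -1  -1   1  -1   0  -4   0   0  -1  26   0  -3  -1   1  -1
   -2   1   0  -2]
 [ -2   0   0   0   0  -1  -3  -2  -1   2   1  -2  25   0   0   1  26  34
   -1   0   0   0]
 [ -2  -1   1  -3  -1   0  -2   0   0  -1   0  -1  -3  21  -2   1   0  -3
   -3  -3   1   0]
 [  0   0   0  -2  -2  -3   0   0   0  -1   1  -2   0 969   0  -3  45  35
   -1   0   0  -3]
 [ -2  -1   0   0   1   0   1  -1  -2   1   0   0  -4  -2  -2  -3   0   0
   -2   0   1   1]]
vise max 969 by col [969 191 969 969 969 969 969 969  62  62 969 969  58  59  21]
[0.29841231 0.48137608 0.10004885] [0.59854371 0.55797775 0.19490657]
```

View pics/bolt.png

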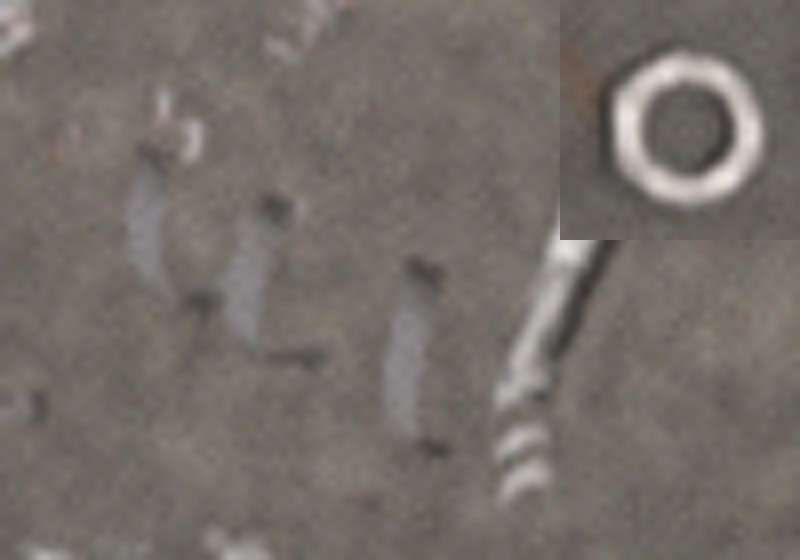

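```bash
cat >> h.py <<'E'
from scipy.spatial.transform import Rotation as Ro
def plan(x,y,z,yaw=None):
    "tool-frame shift (mm) from here to target; yaw = world angle (deg) of tool y"
    o=get_obs();R=Ro.from_rotvec(o["eef_rot"]).as_matrix()
    yw=np.degrees(np.arctan2(R[1,1],R[0,1]));D=R.T@(np.array([x,y,z])-o["tcp_pos"])*1000
    tilt=np.degrees(np.arccos(-R[2,2]))
    print("t%.1f"%o["time"],"at",(o["tcp_pos"]*1000).round(1),"yaw %.1f tilt %.2f"%(yw,tilt),"open %.1f"%(o["opening"]*1000),"F",o["wrist_force"].round(1),"\n shift",D.round(1))
    if yaw is not None: print(" turn about tool z (rad)",round(np.radians((yw-yaw+90)%180-90),3), "j6",o["joints"][5].round(2))
E
python3 - <<'E'
from h import *
p,d=view("nutside",[(284,300,344,350)],10,"side")
a=px2w("top",164.8,329.2,.008);h=px2w("top",177.3,293.6,.014)
print("tip",a,"head",h,"mid",(a+h)/2,np.degrees(np.arctan2(*(h-a)[[1,0]])),np.linalg.norm((h-a)[:2]))
for q in((170.4,309.8),(164.4,325.4),(174.6,302.6)):print(px2w("top",*q,.013))
for n,q,z in(("LB",(471.6,270.6),.016),("SB",(295.6,282.9),.014),("seal",(232.4,293.6),.008),("nut",(421.4,303.6),.018),("tape",(353.8,299.6),.019),("purple",(449,214),.016)):print(n,px2w("top",*q,z).round(4))
plan(.425,.297,.15)
E
```

```text
tip [0.39149288 0.31135843 0.008     ] head [0.45984563 0.2850749  0.014     ] mid [0.42566925 0.29821666 0.011     ] -21.033134326199704 0.0732319726542922
[0.42892121 0.2988325  0.013     ]
[0.39927898 0.31048222 0.013     ]
[0.44257856 0.29066343 0.013     ]
LB [ 0.4899 -0.2876  0.016 ]
SB [0.4747 0.0552 0.014 ]
seal [0.4569 0.1793 0.008 ]
nut [ 0.4288 -0.1871  0.018 ]
tape [ 0.4398 -0.0567  0.019 ]
purple [ 0.6017 -0.2485  0.016 ]
t0.2 at [217.1 505.2 253. ] yaw 66.7 tilt 0.04 open 85.8 F [-0.   0.2  0. ] 
 shift [-273.3 -109.2  103. ]
```

View pics/nutside.png

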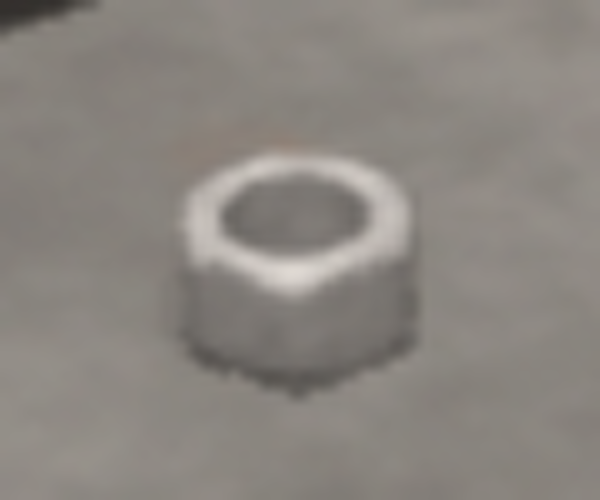

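The nut's corner faces the side camera at crop (300,390), so its corners lie along ±x and its flats at about 30° and 90°. I'll take the bolt first, since the tool's yaw already fits it.

```bash
python3 -m inch '[[[-20,-45,0],[0,0,0],60],[[-20,-45,0],[0,0,0],50],[[-20,-45,0],[0,0,0],40],[[-35,4,0],[0,0,0],35],[[-35,4,0],[0,0,0],35]]' 30
python3 -m inch '[[[-35,4,20],[0,0,0],35],[[-35,4,20],[0,0,0],35],[[-35,5,20],[0,0,0],35],[[-35,5,20],[0,0,0],35],[[0,0,0],[0,0,0],35]]'
python3 -c "
from h import *
plan(.4257,.2983,.024,67)"
```

```text
time: 0.75
tcp_pos: [0.2865, 0.336, 0.2541]
eef_rot: [0.632, 3.076, 0.002]
wrist_force: [1.3, 0.9, -0.1]
opening: 0.0352
grip_force: 0.0
time: 1.25
tcp_pos: [0.4247, 0.297, 0.1703]
eef_rot: [-0.637, -3.074, 0.004]
wrist_force: [-0.6, 0.1, 0.1]
opening: 0.035
grip_force: 0.0
t1.2 at [424.7 297.  170.3] yaw 66.6 tilt 0.19 open 35.0 F [-0.6  0.1  0.1] 
 shift [ -0.6   2.  146.3]
 turn about tool z (rad) -0.008 j6 0.86
```

```bash
python3 -m inch '[[[0,2,40],[0,0,0],35],[[0,0,40],[0,0,0],35],[[0,0,35],[0,0,0],35],[[0,0,15],[0,0,0],35],[[0,0,10],[0,0,0],35]]'
python3 -m inch '[[[0,0,5],[0,0,0],35],[[0,0,0],[0,0,0],35],[[0,0,0],[0,0,0],8],[[0,0,0],[0,0,0],5],[[0,0,0],[0,0,0],5]]' 40
python3 -m inch '[[[0,0,0],[0,0,0],5],[[0,0,0],[0,0,0],5],[[0,0,0],[0,0,0],5],[[0,0,-2],[0,0,0],5],[[0,0,-20],[0,0,0],5]]'
python3 -c "
from h import *
plan(.4257,.2983,.024,0)"
```

```text
time: 1.75
tcp_pos: [0.422, 0.3004, 0.0322]
eef_rot: [-0.632, -3.076, 0.002]
wrist_force: [0.2, 0.4, 0.3]
opening: 0.0349
grip_force: 0.0
time: 2.25
tcp_pos: [0.4236, 0.3009, 0.0293]
eef_rot: [0.633, 3.076, 0.003]
wrist_force: [-0.4, 1.4, 6.2]
opening: 0.0093
grip_force: 39.2
time: 2.75
tcp_pos: [0.4217, 0.2997, 0.0489]
eef_rot: [-0.633, -3.074, 0.004]
wrist_force: [-1.0, 0.3, -1.0]
opening: 0.0095
grip_force: 39.1
t2.8 at [421.7 299.7  48.9] yaw 66.7 tilt 0.23 open 9.5 F [-1.   0.3 -1. ] 
 shift [-4.3  0.4 24.9]
 turn about tool z (rad) 1.165 j6 0.86
```

```bash
python3 -m inch '[[[0,0,-40],[0,0,0],5],[[0,0,-40],[0,0,0],5],[[0,0,0],[0,0,0],5]]'
python3 -c "
from h import *
view('g1',[(120,120,320,270)],4,'side')"
```

```text
time: 3.05
tcp_pos: [0.4249, 0.3014, 0.1352]
eef_rot: [0.632, 3.071, 0.007]
wrist_force: [0.2, 0.2, -1.4]
opening: 0.0095
grip_force: 39.2
```

View pics/g1.png

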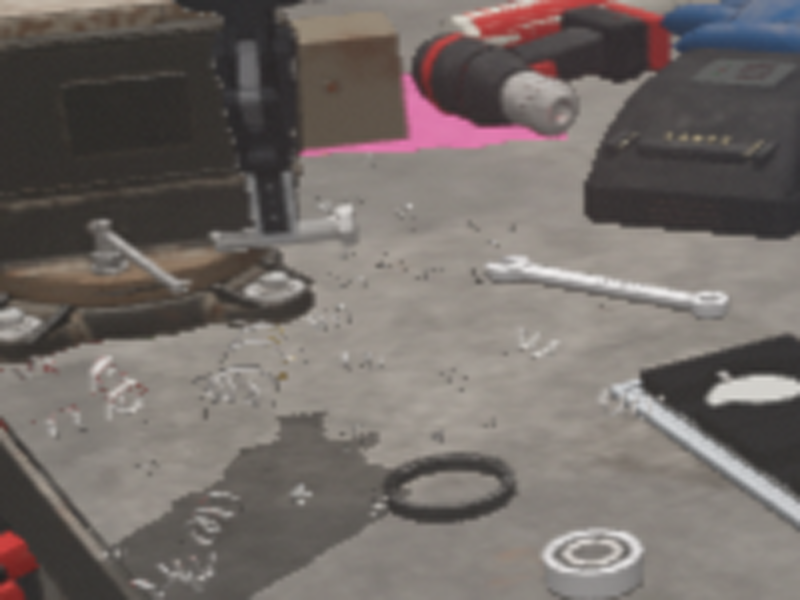

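The bolt is held level at the fingertips (side crop about 290,232). I'll turn it to place yaw.

```bash
python3 -m inch '[[[0,0,0],[0,0,0.146],5],[[0,0,0],[0,0,0.146],5],[[0,0,0],[0,0,0.146],5],[[0,0,0],[0,0,0.146],5],[[0,0,0],[0,0,0.146],5]]'
python3 -m inch '[[[0,0,0],[0,0,0.146],5],[[0,0,0],[0,0,0.146],5],[[0,0,0],[0,0,0.146],5],[[0,0,0],[0,0,0],5]]'
python3 -c "
from h import *
plan(.643,-.016,.06,0)"
```

```text
time: 3.6
tcp_pos: [0.4222, 0.3, 0.1288]
eef_rot: [-1.697, -2.642, 0.004]
wrist_force: [0.3, -0.5, -1.1]
opening: 0.0096
grip_force: 39.1
time: 4.0
tcp_pos: [0.4223, 0.3001, 0.1289]
eef_rot: [-2.227, -2.215, 0.004]
wrist_force: [-0.1, -0.9, -1.0]
opening: 0.0096
grip_force: 39.1
t4.0 at [422.3 300.1 128.9] yaw -0.3 tilt 0.14 open 9.6 F [-0.1 -0.9 -1. ] 
 shift [-314.8  222.5   68.8]
 turn about tool z (rad) -0.005 j6 2.03
```

```bash
python3 -m inch '[[[-39,28,0],[0,0,0],5],[[-39,28,0],[0,0,0],5],[[-39,28,0],[0,0,0],5],[[-39,28,0],[0,0,0],5],[[-39,28,0],[0,0,0],5]]'
python3 -m inch '[[[-39,28,10],[0,0,0],5],[[-40,27,10],[0,0,0],5],[[-41,28,20],[0,0,0],5],[[0,0,20],[0,0,0],5],[[0,0,0],[0,0,0],5]]'
python3 -c "
from h import *
plan(.643,-.016,.0345,0)"
```

```text
time: 4.5
tcp_pos: [0.5628, 0.1032, 0.1294]
eef_rot: [-2.218, -2.223, 0.002]
wrist_force: [1.5, 1.5, -0.3]
opening: 0.0098
grip_force: 39.2
time: 5.0
tcp_pos: [0.6414, -0.0137, 0.0674]
eef_rot: [-2.219, -2.216, 0.006]
wrist_force: [-0.6, 0.5, -1.0]
opening: 0.0094
grip_force: 39.2
t5.0 at [641.4 -13.7  67.4] yaw -0.1 tilt 0.40 open 9.4 F [-0.6  0.5 -1. ] 
 shift [-2.4  1.8 32.9]
 turn about tool z (rad) -0.001 j6 1.42
```

```bash
python3 -m inch '[[[-2,1.5,5],[0,0,0],5],[[0,0,0],[0,0,0],5],[[0,0,0],[0,0,0],5]]' | head -2
python3 -m inch '[[[0,0,5],[0,0,0],5],[[0,0,5],[0,0,0],5],[[0,0,0],[0,0,0],5]]' |head -5
python3 -c "
from h import *
plan(.643,-.016,.0345,0)
view('slot1',[(260,150,410,262)],5,'top')"
```

```text
time: 5.3
tcp_pos: [0.6447, -0.0137, 0.0676]
time: 5.6
tcp_pos: [0.6442, -0.0142, 0.056]
eef_rot: [-2.224, -2.218, 0.001]
wrist_force: [1.0, 0.5, -0.8]
opening: 0.0099
t5.6 at [644.2 -14.2  56. ] yaw -0.1 tilt 0.05 open 9.9 F [ 1.   0.5 -0.8] 
 shift [-1.8 -1.2 21.5]
 turn about tool z (rad) -0.002 j6 1.42
```

View pics/slot1.png

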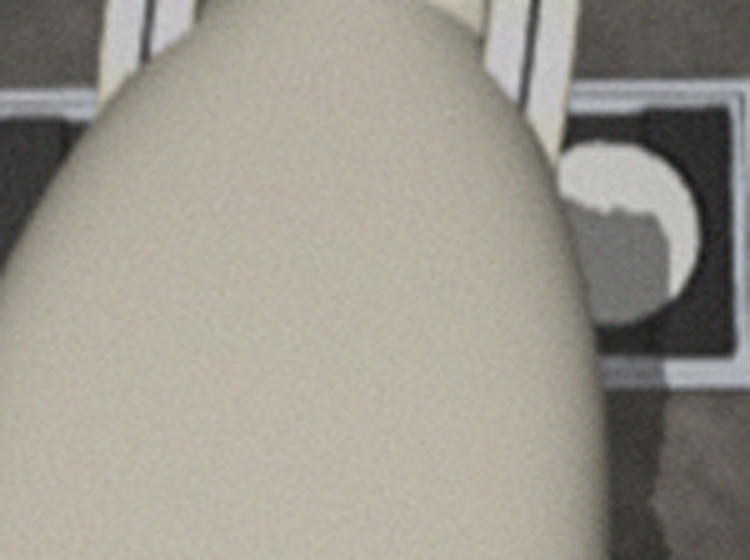

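The top view is blocked by the arm (only the large pocket shows, near 630,230), so I'll go down by force instead.

```bash
python3 -m inch '[[[-2,-1,5],[0,0,0],5],[[0,0,5],[0,0,0],5],[[0,0,3],[0,0,0],5],[[0,0,0],[0,0,0],5],[[0,0,0],[0,0,0],5]]' |head -5
python3 -m inch '[[[0,0,2],[0,0,0],5],[[0,0,2],[0,0,0],5],[[0,0,0],[0,0,0],5]]' |head -5
python3 -m inch '[[[0,0,2],[0,0,0],5],[[0,0,0],[0,0,0],5]]' |head -5
python3 -c "
from h import *
view('slot2',[(260,150,460,300)],4,'side')"
```

```text
time: 6.15
tcp_pos: [0.6436, -0.0165, 0.0435]
eef_rot: [-2.225, -2.218, 0.0]
wrist_force: [0.5, -0.1, -1.1]
opening: 0.0099
time: 6.45
tcp_pos: [0.6435, -0.0165, 0.0393]
eef_rot: [-2.225, -2.218, 0.0]
wrist_force: [0.0, 0.8, -0.9]
opening: 0.0096
time: 6.65
tcp_pos: [0.6436, -0.0165, 0.0374]
eef_rot: [-2.225, -2.218, 0.0]
wrist_force: [-0.8, -0.4, -1.0]
opening: 0.0097
```

View pics/slot2.png

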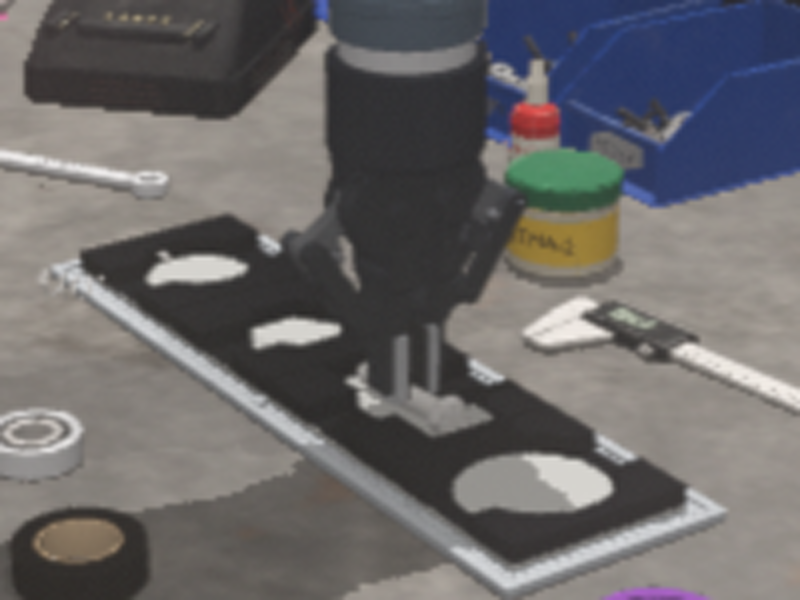

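The bolt sits over the slot, head near crop (455,412), inside the outline. I'll lower to contact and release.

```bash
for i in 1; do python3 -m inch '[[[0,0,1.5],[0,0,0],5],[[0,0,0],[0,0,0],5]]' |sed -n '2p;4p'
python3 -m inch '[[[0,0,1.5],[0,0,0],5],[[0,0,0],[0,0,0],5]]' |sed -n '2p;4p'; done
python3 -m inch '[[[0,0,0],[0,0,0],24],[[0,0,0],[0,0,0],24],[[0,0,0],[0,0,0],24]]' |sed -n '2p;4,5p'
python3 -m inch '[[[0,0,-10],[0,0,0],24],[[0,0,-20],[0,0,0],24],[[0,0,-40],[0,0,0],50],[[0,0,-40],[0,0,0],70],[[0,0,0],[0,0,0],70]]' |sed -n '2p;4,5p'
python3 -c "
from h import *
plan(.4747,.0552,.05,0)
view('slot3',[(270,180,470,330)],4,'side')"
```

```text
tcp_pos: [0.6438, -0.0165, 0.0365]
wrist_force: [-1.0, 0.3, 1.8]
tcp_pos: [0.6439, -0.0165, 0.0362]
wrist_force: [-4.3, 0.2, 12.7]
tcp_pos: [0.6436, -0.0165, 0.0344]
wrist_force: [-0.1, 0.5, 0.5]
opening: 0.024
tcp_pos: [0.646, -0.0168, 0.1511]
wrist_force: [0.3, 0.8, 0.1]
opening: 0.0667
t7.9 at [646.  -16.8 151.1] yaw -0.2 tilt 0.54 open 66.7 F [0.3 0.8 0.1] 
 shift [  71.7 -172.5   99.4]
 turn about tool z (rad) -0.003 j6 1.42
```

View pics/slot3.png

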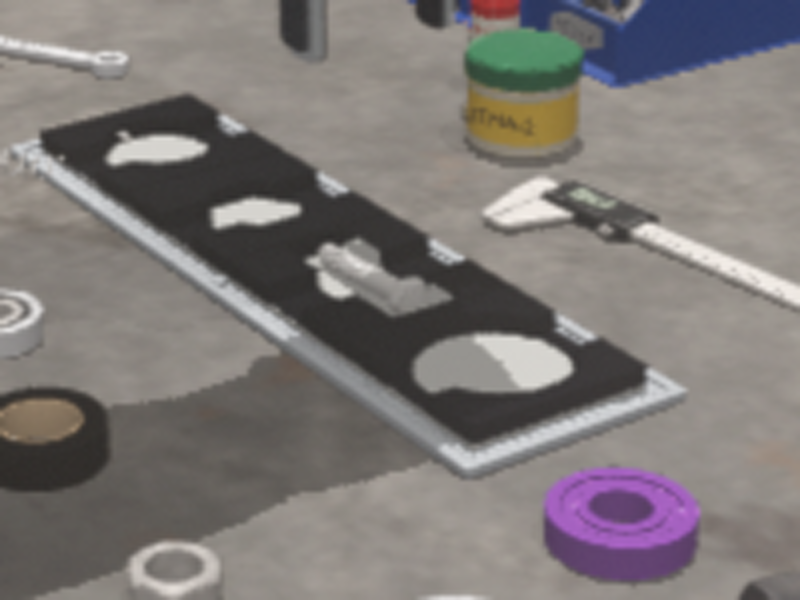

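The bolt lies in its slot (crop 375,280). Next is the small bearing.

```bash
python3 -m inch '[[[18,-43,0],[0,0,0],64],[[18,-43,0],[0,0,0],64],[[18,-43,20],[0,0,0],64],[[18,-43,40],[0,0,0],64],[[0,0,30],[0,0,0],64]]' 40|sed -n '2p;4,5p'
python3 -m inch '[[[0,0,0],[0,0,0],64],[[0,0,0],[0,0,0],64]]'|sed -n '2p;4,5p'
python3 -c "
from h import *
plan(.4747,.0552,.0215,0)"
```

```text
tcp_pos: [0.475, 0.054, 0.0611]
wrist_force: [0.7, -0.3, -0.1]
opening: 0.0637
tcp_pos: [0.4808, 0.0523, 0.0625]
wrist_force: [0.7, -1.3, 0.4]
opening: 0.064
t8.7 at [480.8  52.3  62.5] yaw -0.2 tilt 0.05 open 64.0 F [ 0.7 -1.3  0.4] 
 shift [ 2.9 -6.1 41. ]
 turn about tool z (rad) -0.003 j6 1.51
```

```bash
python3 -m inch '[[[3,-6,10],[0,0,0],64],[[0,0,15],[0,0,0],64],[[0,0,10],[0,0,0],64],[[0,0,5],[0,0,0],64],[[0,0,0],[0,0,0],64]]'|sed -n '2p;4,5p'
python3 -m inch '[[[0,0,0],[0,0,0],40],[[0,0,0],[0,0,0],40],[[0,0,0],[0,0,0],40],[[0,0,0],[0,0,0],40],[[0,0,0],[0,0,0],40]]'|sed -n '2p;4,6p'
python3 -m inch '[[[0,0,-3],[0,0,0],40],[[0,0,-15],[0,0,0],40],[[0,0,-30],[0,0,0],40],[[0,0,-30],[0,0,0],40],[[0,0,0],[0,0,0],40]]'|sed -n '2p;4,6p'
python3 -c "
from h import *
plan(.6445,.1822,.06,0)"
```

```text
tcp_pos: [0.4749, 0.0552, 0.0222]
wrist_force: [-0.2, 0.3, -0.2]
opening: 0.0639
tcp_pos: [0.4752, 0.0553, 0.0232]
wrist_force: [-0.7, -0.5, 5.9]
opening: 0.0445
grip_force: 40.6
tcp_pos: [0.4763, 0.0553, 0.1038]
wrist_force: [-0.5, -0.7, -0.3]
opening: 0.0442
grip_force: 41.3
t10.2 at [476.3  55.3 103.8] yaw -0.2 tilt 0.33 open 44.2 F [-0.5 -0.7 -0.3] 
 shift [127.4 167.6  44.8]
 turn about tool z (rad) -0.003 j6 1.51
```

```bash
python3 -m inch '[[[25,33,0],[0,0,0],40],[[25,33,0],[0,0,0],40],[[25,33,0],[0,0,0],40],[[25,33,0],[0,0,0],40],[[27,36,0],[0,0,0],40]]'|sed -n '2p;4,6p'
python3 -m inch '[[[0,0,20],[0,0,0],40],[[0,0,20],[0,0,0],40],[[0,0,0],[0,0,0],40],[[0,0,0],[0,0,0],40]]'|sed -n '2p;4,6p'
python3 -c "
from h import *
plan(.6445,.1824,.031,0)
view('sb1',[(200,130,400,280)],4,'side')"
```

```text
tcp_pos: [0.6435, 0.1829, 0.0994]
wrist_force: [0.4, -0.9, 0.3]
opening: 0.0443
grip_force: 41.3
tcp_pos: [0.6424, 0.1817, 0.0598]
wrist_force: [0.8, 0.1, -0.6]
opening: 0.0445
grip_force: 41.4
t11.1 at [642.4 181.7  59.8] yaw -0.2 tilt 0.10 open 44.5 F [ 0.8  0.1 -0.6] 
 shift [ 0.7  2.2 28.8]
 turn about tool z (rad) -0.003 j6 1.72
```

View pics/sb1.png

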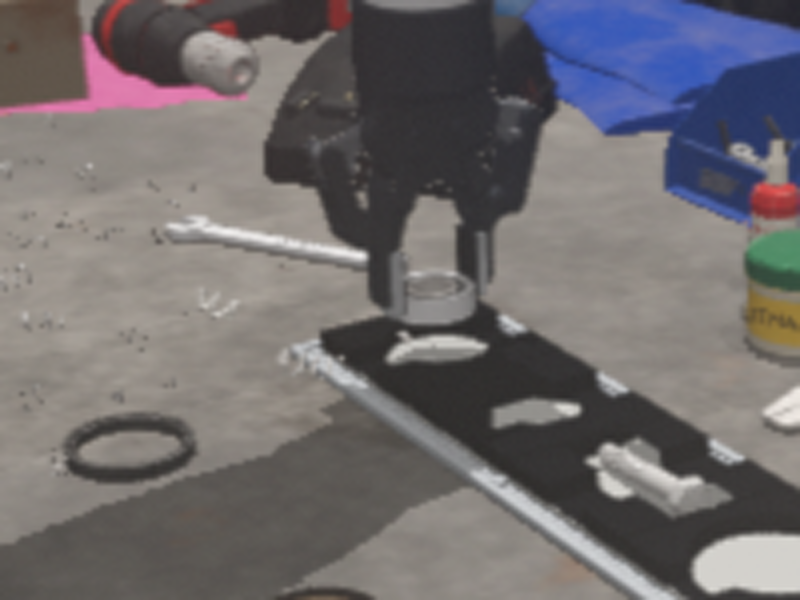

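The small bearing is held level above its pocket (crop 435,300). I'll lower it.

```bash
python3 -m inch '[[[0.5,1.5,8],[0,0,0],40],[[0,0,8],[0,0,0],40],[[0,0,6],[0,0,0],40],[[0,0,3],[0,0,0],40],[[0,0,0],[0,0,0],40]]'|sed -n '2p;4,6p'
python3 -m inch '[[[0,0,2],[0,0,0],40],[[0,0,0],[0,0,0],40]]'|sed -n '2p;4p'
python3 -m inch '[[[0,0,2],[0,0,0],40],[[0,0,0],[0,0,0],40]]'|sed -n '2p;4p'
```

```text
tcp_pos: [0.644, 0.1823, 0.0347]
wrist_force: [-0.2, -0.6, -1.5]
opening: 0.0438
grip_force: 41.5
tcp_pos: [0.6444, 0.1824, 0.0333]
wrist_force: [-0.3, -0.4, -0.2]
tcp_pos: [0.6443, 0.1824, 0.0312]
wrist_force: [0.1, -0.9, -1.9]
```

```bash
python3 -m inch '[[[0,0,1.5],[0,0,0],40],[[0,0,0],[0,0,0],40]]'|sed -n '2p;4p'
python3 -m inch '[[[0,0,1],[0,0,0],40],[[0,0,0],[0,0,0],40]]'|sed -n '2p;4p'
python3 -m inch '[[[0,0,0],[0,0,0],56],[[0,0,0],[0,0,0],56],[[0,0,0],[0,0,0],56]]' |sed -n '2p;4,5p'
python3 -m inch '[[[0,0,-10],[0,0,0],56],[[0,0,-20],[0,0,0],56],[[0,0,-40],[0,0,0],60],[[0,0,0],[0,0,0],60]]' |sed -n '2p;4,5p'
python3 -c "
from h import *
plan(.4288,-.1871,.1,30);plan(.4288,-.1871,.1,-30)"
```

```text
tcp_pos: [0.6445, 0.1824, 0.0303]
wrist_force: [-1.4, 0.2, 2.2]
tcp_pos: [0.6445, 0.1824, 0.0303]
wrist_force: [-4.6, 0.2, 11.1]
tcp_pos: [0.6444, 0.1824, 0.0287]
wrist_force: [-0.1, -0.4, -0.5]
opening: 0.0557
tcp_pos: [0.6468, 0.1828, 0.1048]
wrist_force: [0.3, 0.8, -0.1]
opening: 0.06
t13.1 at [646.8 182.8 104.8] yaw -0.2 tilt 0.48 open 60.0 F [ 0.3  0.8 -0.1] 
 shift [-370.6 -217.     2.5]
 turn about tool z (rad) -0.526 j6 1.72
t13.1 at [646.8 182.8 104.8] yaw -0.2 tilt 0.48 open 60.0 F [ 0.3  0.8 -0.1] 
 shift [-370.6 -217.     2.5]
 turn about tool z (rad) 0.521 j6 1.72
```

```bash
python3 -m inch '[[[-37,-21,0],[0,0,0],60],[[-37,-21,0],[0,0,0],60],[[-37,-21,0],[0,0,0],60],[[-37,-22,0],[0,0,0],60],[[-37,-22,0],[0,0,0],60]]'|sed -n 2p
python3 -m inch '[[[-37,-22,0],[0,0,0],56],[[-37,-22,0],[0,0,0],56],[[-37,-22,0],[0,0,0],56],[[-37,-22,0],[0,0,0],56],[[-37,-22,0],[0,0,0],56]]'|sed -n 2p
python3 -m inch '[[[0,0,5],[0,0,-0.13],56],[[0,0,10],[0,0,-0.13],56],[[0,0,10],[0,0,-0.13],56],[[0,0,10],[0,0,-0.12],56],[[0,0,0],[0,0,0],56]]'|sed -n 2p
python3 -c "
from h import *
plan(.4288,-.1871,.025,29)
p,d=capture('top');W=cloud('top',d)
print('SB',np.percentile(W[185:212,217:244,2],[50,90]), 'bolt',np.percentile(W[188:206,312:350,2],[50,90,97]),'ref block',np.median(W[205:213,250:262,2]))"
```

```text
tcp_pos: [0.536, -0.0035, 0.0993]
tcp_pos: [0.4254, -0.1884, 0.0995]
tcp_pos: [0.4258, -0.1868, 0.0633]
t14.6 at [ 425.8 -186.8   63.3] yaw 29.1 tilt 0.07 open 56.1 F [-0.7  0.3  0.8] 
 shift [-1.7  2.5 38.3]
 turn about tool z (rad) 0.002 j6 0.47
SB [0.01616621 0.02063575] bolt [0.00649979 0.01967985 0.02278097] ref block 0.015811925718986652
```

```bash
python3 -m inch '[[[-1.5,2.5,10],[0,0,0],56],[[0,0,15],[0,0,0],56],[[0,0,8],[0,0,0],56],[[0,0,5],[0,0,0],56],[[0,0,0],[0,0,0],56]]'|sed -n '2p;4,5p'
python3 -m inch '[[[0,0,0],[0,0,0],28],[[0,0,0],[0,0,0],28],[[0,0,0],[0,0,0],28],[[0,0,0],[0,0,0],28],[[0,0,0],[0,0,0],28]]' 50|sed -n '2p;4,6p'
python3 -m inch '[[[0,0,-3],[0,0,0],28],[[0,0,-15],[0,0,0],28],[[0,0,-30],[0,0,0],28],[[0,0,-30],[0,0,0],28],[[0,0,0],[0,0,0],28]]'|sed -n '2p;4,6p'
python3 -m inch '[[[0,0,0],[0,0,0.13],28],[[0,0,0],[0,0,0.13],28],[[0,0,0],[0,0,0.13],28],[[0,0,0],[0,0,0.12],28],[[0,0,0],[0,0,0],28]]'|sed -n 2p
python3 -c "
from h import *
plan(.6440,.0824,.06,0)"
```

```text
tcp_pos: [0.429, -0.1869, 0.0254]
wrist_force: [0.4, 0.5, 0.2]
opening: 0.0558
tcp_pos: [0.4294, -0.1873, 0.0265]
wrist_force: [-1.4, 0.5, 5.4]
opening: 0.0338
grip_force: 50.5
tcp_pos: [0.4307, -0.1881, 0.1073]
wrist_force: [0.1, -1.1, -1.7]
opening: 0.0339
grip_force: 50.0
tcp_pos: [0.4289, -0.1869, 0.1034]
t16.6 at [ 428.9 -186.9  103.4] yaw -0.3 tilt 0.04 open 33.8 F [ 0.   0.6 -1.8] 
 shift [270.3 213.8  43.3]
 turn about tool z (rad) -0.005 j6 0.98
```

```bash
python3 -m inch '[[[38,30,0],[0,0,0],28],[[38,30,0],[0,0,0],28],[[38,30,0],[0,0,0],28],[[38,30,0],[0,0,0],28],[[38,30,0],[0,0,0],28]]'|sed -n 2p
python3 -m inch '[[[38,30,0],[0,0,0],28],[[42,34,0],[0,0,0],28],[[0,0,20],[0,0,0],28],[[0,0,20],[0,0,0],28],[[0,0,0],[0,0,0],28]]'|sed -n '2p;4,6p'
python3 -m inch '[[[0,0,0],[0,0,0],28]]'|sed -n '2p'
python3 -c "
from h import *
plan(.644,.0824,.0335,0)"
```

```text
tcp_pos: [0.5806, 0.0042, 0.1035]
tcp_pos: [0.6397, 0.0797, 0.0605]
wrist_force: [-0.4, -0.4, -0.9]
opening: 0.034
grip_force: 50.2
tcp_pos: [0.6411, 0.0791, 0.0636]
t17.8 at [641.1  79.1  63.6] yaw -0.1 tilt 0.07 open 34.3 F [-0.7 -0.5 -0.9] 
 shift [ 3.3  2.9 30.1]
 turn about tool z (rad) -0.001 j6 1.56
```

```bash
python3 -m inch '[[[3,2.5,10],[0,0,0],28],[[0,0,8],[0,0,0],28],[[0,0,4],[0,0,0],28],[[0,0,3],[0,0,0],28],[[0,0,0],[0,0,0],28]]'|sed -n '2p;4,6p'
python3 -m inch '[[[0,0,2],[0,0,0],28],[[0,0,0],[0,0,0],28]]'|sed -n '2p;4p'
python3 -m inch '[[[0,0,2],[0,0,0],28],[[0,0,0],[0,0,0],28]]'|sed -n '2p;4p'
python3 -m inch '[[[0,0,1],[0,0,0],28],[[0,0,0],[0,0,0],28]]'|sed -n '2p;4p'
```

```text
tcp_pos: [0.6437, 0.082, 0.0384]
wrist_force: [0.2, -1.3, -1.5]
opening: 0.0342
grip_force: 50.2
tcp_pos: [0.6439, 0.0821, 0.0368]
wrist_force: [-0.4, 1.4, -1.3]
tcp_pos: [0.6439, 0.0821, 0.0347]
wrist_force: [-0.7, 0.1, -0.2]
tcp_pos: [0.6439, 0.0821, 0.0337]
wrist_force: [-0.4, -0.7, -0.2]
```

```bash
python3 -m inch '[[[0,0,1],[0,0,0],28],[[0,0,0],[0,0,0],28]]'|sed -n '2p;4p'
python3 -m inch '[[[0,0,0],[0,0,0],46],[[0,0,0],[0,0,0],46],[[0,0,0],[0,0,0],46]]' |sed -n '2p;4,5p'
python3 -m inch '[[[0,0,-10],[0,0,0],46],[[0,0,-20],[0,0,0],46],[[0,0,-40],[0,0,0],80],[[0,0,0],[0,0,0],80]]' |sed -n '2p;4,5p'
python3 -c "
from h import *
plan(.4899,-.2876,.06,0)"
```

```text
tcp_pos: [0.644, 0.0822, 0.0335]
wrist_force: [-2.5, -0.2, 5.3]
tcp_pos: [0.644, 0.0821, 0.0328]
wrist_force: [0.7, -0.8, 0.1]
opening: 0.0461
tcp_pos: [0.6464, 0.0822, 0.1087]
wrist_force: [0.8, -0.8, -0.3]
opening: 0.073
t19.8 at [646.4  82.2 108.7] yaw -0.2 tilt 0.48 open 73.0 F [ 0.8 -0.8 -0.3] 
 shift [-370.3 -155.8   47.4]
 turn about tool z (rad) -0.003 j6 1.57
```

```bash
python3 -m inch '[[[-41,-17,0],[0,0,0],80],[[-41,-17,0],[0,0,0],80],[[-41,-17,0],[0,0,0],80],[[-41,-17,0],[0,0,0],80],[[-41,-17,0],[0,0,0],80]]'|sed -n 2p
python3 -m inch '[[[-41,-17,0],[0,0,0],80],[[-41,-17,0],[0,0,0],80],[[-41,-18,0],[0,0,0],80],[[-42,-18,20],[0,0,0],80],[[0,0,20],[0,0,0],80]]'|sed -n 2p
python3 -m inch '[[[0,0,0],[0,0,0],80],[[0,0,0],[0,0,0],80]]'|sed -n 2p
python3 -c "
from h import *
plan(.4899,-.2876,.021,0)
p,d=capture('top');W=cloud('top',d)
print('nut',np.percentile(W[186:211,270:292,2],[50,70,90]))"
```

```text
tcp_pos: [0.5575, -0.124, 0.1033]
tcp_pos: [0.4865, -0.2925, 0.0633]
tcp_pos: [0.4878, -0.2871, 0.0632]
t20.9 at [ 487.8 -287.1   63.2] yaw -0.2 tilt 0.03 open 80.0 F [-0.3 -0.7  0.7] 
 shift [-0.5  2.1 42.2]
 turn about tool z (rad) -0.003 j6 0.89
nut [0.0084647  0.02057878 0.02424947]
```

```bash
python3 -m inch '[[[-0.5,2,12],[0,0,0],80],[[0,0,15],[0,0,0],80],[[0,0,10],[0,0,0],80],[[0,0,5],[0,0,0],80],[[0,0,0],[0,0,0],80]]'|sed -n '2p;4,5p'
python3 -m inch '[[[0,0,0],[0,0,0],54],[[0,0,0],[0,0,0],54],[[0,0,0],[0,0,0],54],[[0,0,0],[0,0,0],54],[[0,0,0],[0,0,0],54]]' 50|sed -n '2p;4,6p'
python3 -m inch '[[[0,0,-3],[0,0,0],54],[[0,0,-15],[0,0,0],54],[[0,0,-30],[0,0,0],54],[[0,0,-30],[0,0,0],54],[[0,0,0],[0,0,0],54]]'|sed -n '2p;4,6p'
python3 -c "
from h import *
plan(.642,-.1172,.06,0)"
```

```text
tcp_pos: [0.4898, -0.2874, 0.0202]
wrist_force: [0.5, 0.3, 0.0]
opening: 0.0797
tcp_pos: [0.4902, -0.2881, 0.0219]
wrist_force: [-1.2, 1.6, 5.3]
opening: 0.0587
grip_force: 53.6
tcp_pos: [0.4914, -0.2892, 0.103]
wrist_force: [0.4, -0.4, -1.4]
opening: 0.0587
grip_force: 54.3
t22.5 at [ 491.4 -289.2  103. ] yaw -0.2 tilt 0.38 open 58.7 F [ 0.4 -0.4 -1.4] 
 shift [172.6 149.9  43.1]
 turn about tool z (rad) -0.003 j6 0.89
```

```bash
python3 -m inch '[[[34,30,0],[0,0,0],54],[[34,30,0],[0,0,0],54],[[34,30,0],[0,0,0],54],[[34,30,0],[0,0,0],54],[[38,31,0],[0,0,0],54]]'|sed -n 2p
python3 -m inch '[[[0,0,20],[0,0,0],54],[[0,0,20],[0,0,0],54],[[0,0,0],[0,0,0],54],[[0,0,0],[0,0,0],54]]'|sed -n '2p;4,6p'
python3 -c "
from h import *
plan(.642,-.1172,.03,0)
view('lb1',[(300,180,500,330)],4,'side')"
```

```text
tcp_pos: [0.6421, -0.1131, 0.0984]
tcp_pos: [0.641, -0.1144, 0.0586]
wrist_force: [-0.4, 0.2, -0.8]
opening: 0.0588
grip_force: 54.4
t23.4 at [ 641.  -114.4   58.6] yaw -0.2 tilt 0.07 open 58.8 F [-0.4  0.2 -0.8] 
 shift [-2.8  1.  28.6]
 turn about tool z (rad) -0.003 j6 1.27
```

View pics/lb1.png

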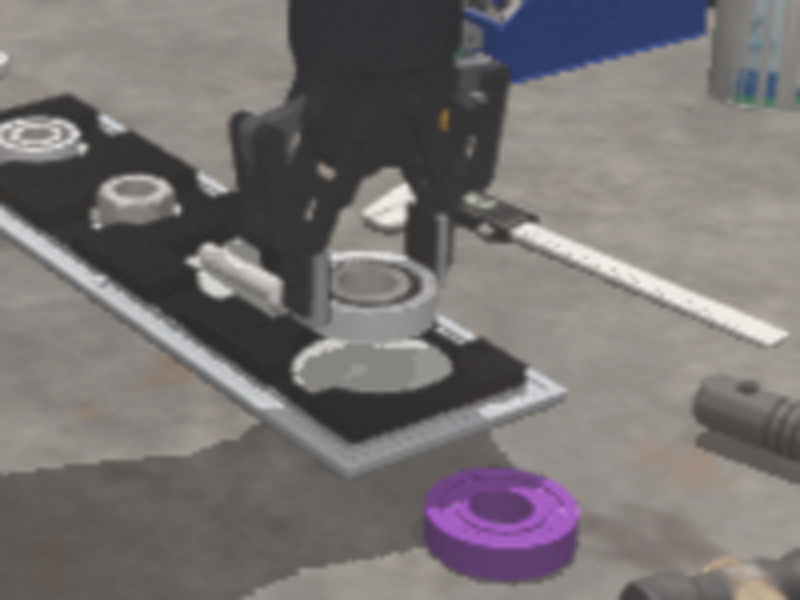

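The large bearing is held level over its pocket (crop 375,295). The nut (135,200) and small bearing (38,135) are seated. Lowering now.

```bash
python3 -m inch '[[[-2.5,1,8],[0,0,0],54],[[0,0,8],[0,0,0],54],[[0,0,6],[0,0,0],54],[[0,0,2],[0,0,0],54],[[0,0,0],[0,0,0],54]]'|sed -n '2p;4,6p'
python3 -m inch '[[[0,0,2],[0,0,0],54],[[0,0,0],[0,0,0],54]]'|sed -n '2p;4p'
python3 -m inch '[[[0,0,2],[0,0,0],54],[[0,0,0],[0,0,0],54]]'|sed -n '2p;4p'
python3 -m inch '[[[0,0,1],[0,0,0],54],[[0,0,0],[0,0,0],54]]'|sed -n '2p;4p'
```

```text
tcp_pos: [0.6421, -0.1168, 0.0343]
wrist_force: [1.4, 0.2, -1.3]
opening: 0.0583
grip_force: 54.4
tcp_pos: [0.6424, -0.1168, 0.0328]
wrist_force: [-1.3, 0.7, -2.6]
tcp_pos: [0.6423, -0.1168, 0.0307]
wrist_force: [-0.7, -0.3, -1.6]
tcp_pos: [0.6423, -0.1168, 0.0298]
wrist_force: [-0.2, 0.3, -1.5]
```

```bash
python3 -m inch '[[[0,0,1],[0,0,0],54],[[0,0,0],[0,0,0],54]]'|sed -n '2p;4p'
python3 -m inch '[[[0,0,1],[0,0,0],54],[[0,0,0],[0,0,0],54]]'|sed -n '2p;4p'
python3 -m inch '[[[0,0,0],[0,0,0],69],[[0,0,0],[0,0,0],69],[[0,0,0],[0,0,0],69]]' |sed -n '2p;4,5p'
python3 -m inch '[[[0,0,-10],[0,0,0],69],[[0,0,-20],[0,0,0],69],[[0,0,-40],[0,0,0],82],[[0,0,0],[0,0,0],82]]' |sed -n '2p;4,5p'
python3 -c "
from h import *
plan(.4569,.1793,.06,0)"
```

```text
tcp_pos: [0.6425, -0.1168, 0.0291]
wrist_force: [-0.1, -0.1, 0.4]
tcp_pos: [0.6425, -0.1168, 0.029]
wrist_force: [-3.7, -0.0, 8.5]
tcp_pos: [0.6424, -0.1169, 0.0277]
wrist_force: [0.4, -0.5, -1.1]
opening: 0.0689
tcp_pos: [0.6447, -0.1175, 0.1037]
wrist_force: [0.7, -1.0, 0.2]
opening: 0.0819
t25.6 at [ 644.7 -117.5  103.7] yaw -0.2 tilt 0.47 open 81.9 F [ 0.7 -1.   0.2] 
 shift [ 296.4 -189.    41.5]
 turn about tool z (rad) -0.003 j6 1.27
```

```bash
python3 -m inch '[[[37,-23,0],[0,0,0],83],[[37,-23,0],[0,0,0],83],[[37,-23,0],[0,0,0],83],[[37,-23,0],[0,0,0],83],[[37,-24,0],[0,0,0],83]]'|sed -n 2p
python3 -m inch '[[[37,-24,0],[0,0,0],83],[[37,-24,0],[0,0,0],83],[[37,-24,20],[0,0,0],83],[[0,0,20],[0,0,0],83],[[0,0,0],[0,0,0],83]]'|sed -n 2p
python3 -c "
from h import *
p,d=view('seal1',[(195,155,415,315)],3.6)
W=cloud('top',d);b=W[170:222,355:405]
k=(b[...,2]>.0185)&(b[...,2]<.028);m=k.astype(np.uint8);m=cv2.morphologyEx(m,cv2.MORPH_OPEN,np.ones((2,2)))
(x,y),r=cv2.minEnclosingCircle(np.argwhere(m)[:,::-1].astype(np.float32));x+=355;y+=170
print('LB',x,y,r,np.percentile(b[k][:,2],[20,50,80]),px2w('top',x,y,.0225).round(4),b[k].mean(0).round(4))
plan(.4569,.1793,.0205,0)"
```

```text
tcp_pos: [0.526, 0.0697, 0.0982]
tcp_pos: [0.4534, 0.1805, 0.0565]
LB 382.7142848968506 196.2857151031494 15.785005569458008 [0.01964331 0.02103083 0.02236124] [ 0.639  -0.1189  0.0225] [ 0.6408 -0.1172  0.0211]
t26.7 at [454.7 179.9  57.7] yaw -0.1 tilt 0.08 open 83.1 F [-0.6  0.   0.3] 
 shift [-0.6  2.3 37.2]
 turn about tool z (rad) -0.002 j6 1.78
```

View pics/seal1.png

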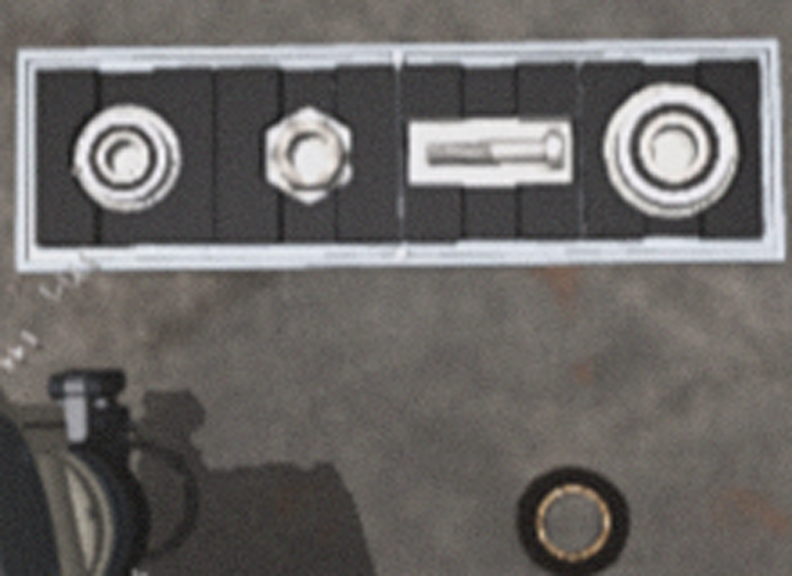

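All four parts are in their pockets: small bearing (127,157), nut (308,155), bolt (495,150) and large bearing (674,147), with the tape untouched (573,520). Now I'll pick the seal.

```bash
python3 -m inch '[[[-0.5,2,12],[0,0,0],83],[[0,0,12],[0,0,0],83],[[0,0,8],[0,0,0],83],[[0,0,5],[0,0,0],83],[[0,0,0],[0,0,0],83]]' 25|sed -n '2p;4,5p'
python3 -m inch '[[[0,0,0],[0,0,0],60],[[0,0,0],[0,0,0],60],[[0,0,0],[0,0,0],60],[[0,0,0],[0,0,0],60],[[0,0,0],[0,0,0],60]]' 25|sed -n '2p;4,6p'
python3 -m inch '[[[0,0,-3],[0,0,0],60],[[0,0,-15],[0,0,0],60],[[0,0,-30],[0,0,0],60],[[0,0,-40],[0,0,0],60],[[0,0,0],[0,0,0],60]]'|sed -n '2p;4,6p'
python3 -c "
from h import *
plan(.6424,-.117,.08,0)"
```

```text
tcp_pos: [0.4573, 0.1787, 0.0203]
wrist_force: [-0.7, -0.5, 0.3]
opening: 0.0831
tcp_pos: [0.4575, 0.1791, 0.0217]
wrist_force: [-0.5, -0.9, 5.4]
opening: 0.0645
grip_force: 26.4
tcp_pos: [0.4596, 0.1798, 0.1136]
wrist_force: [0.6, -0.1, -0.3]
opening: 0.0645
grip_force: 27.9
t28.2 at [459.6 179.8 113.6] yaw -0.2 tilt 0.45 open 64.5 F [ 0.6 -0.1 -0.3] 
 shift [-296.4  183.4   34.5]
 turn about tool z (rad) -0.003 j6 1.78
```

```bash
python3 -m inch '[[[-37,23,0],[0,0,0],60],[[-37,23,0],[0,0,0],60],[[-37,23,0],[0,0,0],60],[[-37,23,0],[0,0,0],60],[[-37,23,0],[0,0,0],60]]'|sed -n 2p
python3 -m inch '[[[-37,23,0],[0,0,0],60],[[-37,23,0],[0,0,0],60],[[-37,23,10],[0,0,0],60],[[0,0,20],[0,0,0],60],[[0,0,0],[0,0,0],60]]'|sed -n 2p
python3 -m inch '[[[0,0,0],[0,0,0],60],[[0,0,0],[0,0,0],60]]'|sed -n '2p;4,6p'
python3 -c "
from h import *
plan(.6424,-.117,.05,0)"
```

```text
tcp_pos: [0.5723, -0.0077, 0.1086]
tcp_pos: [0.639, -0.1181, 0.0754]
tcp_pos: [0.6404, -0.1166, 0.0798]
wrist_force: [-0.8, 0.0, -0.5]
opening: 0.0646
grip_force: 27.9
t29.4 at [ 640.4 -116.6   79.8] yaw -0.1 tilt 0.05 open 64.6 F [-0.8  0.  -0.5] 
 shift [-0.4  2.  29.8]
 turn about tool z (rad) -0.002 j6 1.26
```

```bash
python3 -m inch '[[[-0.4,1.7,12],[0,0,0],60],[[0,0,12],[0,0,0],60],[[0,0,5],[0,0,0],60],[[0,0,0],[0,0,0],60],[[0,0,0],[0,0,0],60]]'|sed -n '2p;4,6p'
python3 -m inch '[[[0,0,2],[0,0,0],60],[[0,0,1],[0,0,0],60],[[0,0,0],[0,0,0],60],[[0,0,0],[0,0,0],60]]'|sed -n '2p;4p'
python3 -m inch '[[[0,0,1.5],[0,0,0],60],[[0,0,0],[0,0,0],60],[[0,0,0],[0,0,0],60]]'|sed -n '2p;4p'
python3 -m inch '[[[0,0,1],[0,0,0],60],[[0,0,0],[0,0,0],60],[[0,0,0],[0,0,0],60]]'|sed -n '2p;4p'
```

```text
tcp_pos: [0.642, -0.1177, 0.0497]
wrist_force: [-0.2, 0.4, -0.2]
opening: 0.0647
grip_force: 27.9
tcp_pos: [0.6421, -0.1178, 0.0469]
wrist_force: [-0.1, -0.6, -0.4]
tcp_pos: [0.642, -0.1177, 0.0453]
wrist_force: [-0.9, 0.4, -0.5]
tcp_pos: [0.6421, -0.1178, 0.0448]
wrist_force: [-1.7, -0.3, 5.1]
```

```bash
python3 -m inch '[[[0,0,-1.5],[0,0,0],60],[[1,0.2,0],[0,0,0],60],[[0,0,1],[0,0,0],60],[[0,0,0],[0,0,0],60],[[0,0,0],[0,0,0],60]]'|sed -n '2p;4p'
python3 -m inch '[[[0,0,0],[0,0,0],76],[[0,0,0],[0,0,0],76],[[0,0,0],[0,0,0],76],[[0,0,0],[0,0,0],76]]' |sed -n '2p;4,5p'
python3 -m inch '[[[0,0,-5],[0,0,0],78],[[0,0,-15],[0,0,0],80],[[0,0,-40],[0,0,0],82],[[0,0,-40],[0,0,0],82]]' |sed -n '2p;4p'
python3 -m inch '[[[40,-28,0],[0,0,0],82],[[40,-28,0],[0,0,0],82],[[40,-28,0],[0,0,0],82],[[40,-28,0],[0,0,0],82],[[40,-28,0],[0,0,0],82]]'|sed -n 2p
python3 -m inch '[[[40,-28,0],[0,0,0],82],[[40,-28,0],[0,0,0],82],[[0,0,0],[0,0,0],82]]'|sed -n 2p
python3 -c "
from h import *
p,d=capture('top');q,_=capture('side')
f=lambda i,b,s:cv2.resize(i[b[1]:b[3],b[0]:b[2],::-1],None,fx=s,fy=s,interpolation=cv2.INTER_CUBIC)
A=np.full((590,800,3),0,np.uint8)
a=f(p,(355,165,415,230),6);A[:390,:360]=a
a=f(q,(350,230,460,310),4);A[:320,360:]=a
a=f(p,(195,160,415,235),2.5);A[392:392+a.shape[0],:a.shape[1]]=a
cv2.imwrite('pics/final.png',A)
W=cloud('top',d);b=W[170:222,355:405]
k=b[...,2]>.026;print(b[k].mean(0).round(4),np.percentile(b[k][:,2],[50,90]),k.sum())"
```

```text
tcp_pos: [0.6423, -0.1167, 0.0448]
wrist_force: [0.3, 0.6, 3.6]
tcp_pos: [0.6422, -0.1168, 0.0447]
wrist_force: [0.3, 0.4, 1.4]
opening: 0.0759
tcp_pos: [0.6417, -0.1166, 0.1457]
wrist_force: [0.1, -0.1, -0.8]
tcp_pos: [0.5016, 0.0849, 0.1453]
tcp_pos: [0.4436, 0.1674, 0.1455]
[ 0.6353 -0.1107  0.0638] [0.02918589 0.03181301] 326
```

View pics/final.png

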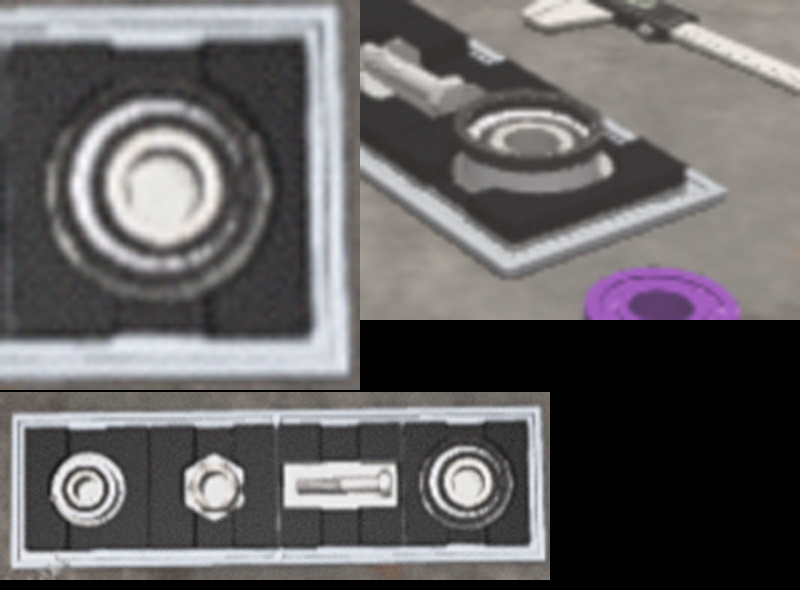

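The seal lies flat on the bearing, but the bearing's race (162,185) looks offset from the seal opening. I'll measure the centring numerically.

```bash
python3 - <<'E'
from h import *
from scipy.optimize import least_squares
ds=[];ps=[]
for i in range(8):
    p,d=capture("top");ds.append(np.where(d>0,d,np.nan));ps.append(p)
d=np.nanmedian(ds,0);p=np.mean(ps,0)
W=cloud("top",d);z=W[170:222,355:408,2]*1000
print(np.nan_to_num(z[6:46:2,4:50]).astype(int))
k=(z>24.5)&(z<36);s=W[170:222,355:408][k];
r=least_squares(lambda c:np.hypot(s[:,0]-c[0],s[:,1]-c[1])-c[2],[.642,-.117,.03],loss="soft_l1",f_scale=.002).x;print("seal fit",r.round(4),"mean",s.mean(0).round(4),k.sum())
g=p[170:222,355:408].mean(2)
print(g[24:28].mean(0).astype(int)); print(g[:,24:29].mean(1).astype(int))
E
```

```text
[[14 15 14 14 15 15 14 15 15 15 15 16 15 16 12  6  5  5  4  6  6  5  5  4
   4  5  6  6  4  8 14 14 16 14 15 14 15 14 15 15 13 14 15 14 14 14]
 [14 15 13 14 16 14 15 15 14 16 15 16 14 14 11  5  5 29 29 29 28 29 29 27
  29 30 28 29  5  8 13 13 15 15 14 16 15 15 16 13 14 16 14 15 14 15]
 [15 15 14 16 14 14 15 15 14 15 14 11  7 29 29 29 28 28 28 27 25 28 27 28
  27 27 28 29 29 28 29 30  7 11 12 15 15 14 16 16 15 15 14 16 17 15]
 [16 15 15 16 14 14 16 15 15  9 30 30 29 28 27 28 20 22 21 22 21 21 22 20
  21 21 20 21 26 27 28 27 31 29  8  9 11 16 14 16 16 14 15 17 14 13]
 [16 16 14 16 15 14 15 10 30 30 29 28 29 19 21 21 21 20 20 18 20 20 20 18
  19 19 18 19 18 21 21 25 27 28 29 29  6 10 13 15 16 16 14 12 15 14]
 [15 14 15 14 15 15  7 29 29 27 29 21 21 20 20 21 18 19 19 19 19 21 20 21
  20 19 19 19 19 20 19 18 22 25 26 29 29 31  9 13 15 14 13 16 16 14]
 [15 14 15 15 15  7 29 28 28 29 19 20 20 21 20 20 19 21 21 21 20 21 21 20
  20 21 21 20 22 18 19 19 19 20 23 27 29 28 30  7 12 15 15 16 15 13]
 [16 16 15 15 10 28 29 28 27 20 20 21 18 19 19 19 21 21 21 14  7  4  5  5
   8 11 15 19 21 21 20 20
[... 1558 characters left out ...]
  4  4  4  5  9 16 13 15 16 14 15 15 15 16 15 16 14 14 14]
 [13 16 14 16 16 15 15 16 15 16 14 14 16 15 15 10  5  6  6  5  4  5  4  5
   6  6  4  5  6  4  9 15 16 15 15 16 16 14 15 14 14 17 14 13 14 13]]
seal fit [ 0.6412 -0.1146  0.0311] mean [ 0.641  -0.115   0.0288] 334
[ 58  75  67  63  63  63  55  82 141  99  59 112 220 236 188 101  60 121
 224 232 202 184 223 231 230 229 229 230 229 225 221 208 164 136 222 232
 169  88  64  64  70  70  75 105 125  69  41  53  55  51  54 124 217]
[216 216 161  77  51  56  56  56  63  60  59 107 186 167  87  72 137 209
 228 173 109 160 213 229 230 229 229 229 229 229 229 228 227 229 216 160
  87  98 172 164  98  63  69  93  90  66  58  60  59  58 104 191]
```

```bash
cat > cen.py <<'E'
from h import *
def cen():
    ds=[];ps=[]
    for i in range(5):
        p,d=capture("top");ds.append(np.where(d>0,d,np.nan));ps.append(p)
    W=cloud("top",np.nanmedian(ds,0));z=W[170:222,355:408,2]
    def c(m):
        cs,_=cv2.findContours(m.astype(np.uint8),0,cv2.CHAIN_APPROX_NONE);q=max(cs,key=cv2.contourArea);f=np.zeros(m.shape,np.uint8);cv2.drawContours(f,[q],-1,1,-1)
        a=np.argwhere(f)[:,::-1];return a.mean(0)+[355,170],2*np.sqrt(len(a)/np.pi)
    s,ds_=c((z>.0245)&(z<.036))
    g=cv2.resize(np.mean(ps,0)[170:222,355:408].mean(2),None,fx=8,fy=8,interpolation=cv2.INTER_CUBIC)
    m=np.zeros(g.shape,np.uint8);cv2.circle(m,(26*8+8,26*8),13*8,1,-1)
    cs,_=cv2.findContours(((g>145)&(m>0)).astype(np.uint8),0,1);
    q=min((k for k in cs if cv2.contourArea(k)>64*150),key=lambda k:np.linalg.norm(k.mean((0,1))-[214,208]))
    (x,y),ax,_=cv2.fitEllipse(q);x,y=(x+.5)/8-.5+355,(y+.5)/8-.5+170
    S=px2w("top",*s,.0285);B=px2w("top",x,y,.0225)
    print("seal",s,ds_,S.round(4),"bearing",(x,y),np.array(ax)/8,B.round(4),"B-S mm",((B-S)*1000).round(1))
cen()
E
python3 cen.py; python3 -c "
from h import *
plan(.6423,-.117,.1,0)"
```

```text
seal [380.85817805 194.71014493] 35.070634442709576 [ 0.6412 -0.1147  0.0285] bearing (381.75239181518555, 195.58014678955078) [19.00104904 19.20985985] [ 0.6404 -0.1171  0.0225] B-S mm [-0.8 -2.4 -6. ]
t33.8 at [447.1 163.7 144.8] yaw -0.2 tilt 0.01 open 81.6 F [-0.1  0.   0.1] 
 shift [-280.   196.1   44.7]
 turn about tool z (rad) -0.003 j6 1.75
```

The seal sits about 2.4 mm off in y. I'll regrasp it, shift it by that much and set it down again.

```bash
python3 -m inch '[[[-40,28,0],[0,0,0],82],[[-40,28,0],[0,0,0],82],[[-40,28,0],[0,0,0],82],[[-40,28,0],[0,0,0],82],[[-40,28,0],[0,0,0],82]]'|sed -n 2p
python3 -m inch '[[[-40,28,0],[0,0,0],82],[[-40,28,20],[0,0,0],82],[[0,0,30],[0,0,0],82],[[0,0,20],[0,0,0],82],[[0,0,0],[0,0,0],82]]'|sed -n 2p
python3 -m inch '[[[0,0,0],[0,0,0],82],[[0,0,0],[0,0,0],82]]'|sed -n 2p
python3 -c "
from h import *
plan(.6422,-.1168,.0455,0)"
```

```text
tcp_pos: [0.5874, -0.0384, 0.1449]
tcp_pos: [0.6392, -0.1146, 0.0725]
tcp_pos: [0.6415, -0.1145, 0.0775]
t35.0 at [ 641.5 -114.5   77.5] yaw -0.1 tilt 0.13 open 81.8 F [0.3 0.5 0.8] 
 shift [-2.2  0.7 32. ]
 turn about tool z (rad) -0.003 j6 1.27
```

```bash
python3 -m inch '[[[-2.2,0.5,10],[0,0,0],82],[[0,0,10],[0,0,0],82],[[0,0,8],[0,0,0],82],[[0,0,3.5],[0,0,0],82],[[0,0,0],[0,0,0],82]]'|sed -n '2p;4p'
python3 -m inch '[[[0,0,0],[0,0,0],60],[[0,0,0],[0,0,0],60],[[0,0,0],[0,0,0],60],[[0,0,0],[0,0,0],60],[[0,0,0],[0,0,0],60]]' 25|sed -n '2p;4,6p'
python3 -m inch '[[[0,0,-3],[0,0,0],60],[[-2.3,-0.5,0],[0,0,0],60],[[0,0,0],[0,0,0],60],[[0,0,0],[0,0,0],60]]'|sed -n '2p;4,6p'
```

```text
tcp_pos: [0.6408, -0.1167, 0.0435]
wrist_force: [-0.2, -0.4, 0.4]
tcp_pos: [0.6414, -0.1169, 0.0451]
wrist_force: [-1.2, 0.8, 6.1]
opening: 0.0644
grip_force: 27.5
tcp_pos: [0.6407, -0.1193, 0.0472]
wrist_force: [0.0, -0.6, 0.1]
opening: 0.0643
grip_force: 27.6
```

```bash
python3 -m inch '[[[0,0.7,1],[0,0,0],60],[[0,0,1],[0,0,0],60],[[0,0,0],[0,0,0],60],[[0,0,0],[0,0,0],60]]'|sed -n '2p;4p'
python3 -m inch '[[[0,0,0.7],[0,0,0],60],[[0,0,0],[0,0,0],60],[[0,0,0],[0,0,0],60]]'|sed -n '2p;4p'
python3 -m inch '[[[0,0,0],[0,0,0],76],[[0,0,0],[0,0,0],76],[[0,0,0],[0,0,0],76],[[0,0,0],[0,0,0],76]]' |sed -n '2p;4,5p'
python3 -m inch '[[[0,0,-5],[0,0,0],78],[[0,0,-15],[0,0,0],80],[[0,0,-40],[0,0,0],82],[[0,0,-40],[0,0,0],82]]' |sed -n '2p;4p'
python3 -m inch '[[[40,-28,0],[0,0,0],82],[[40,-28,0],[0,0,0],82],[[40,-28,0],[0,0,0],82],[[40,-28,0],[0,0,0],82],[[40,-28,0],[0,0,0],82]]'|sed -n 2p
python3 -m inch '[[[40,-28,0],[0,0,0],82],[[40,-28,0],[0,0,0],82],[[0,0,0],[0,0,0],82]]'|sed -n 2p
python3 cen.py
python3 -c "
from h import *
view('final2',[(195,160,415,235)],3.6)"
```

```text
tcp_pos: [0.6415, -0.1191, 0.0453]
wrist_force: [0.5, 0.6, -0.6]
tcp_pos: [0.6415, -0.1191, 0.0451]
wrist_force: [-1.3, 0.5, 6.1]
tcp_pos: [0.6414, -0.1191, 0.0445]
wrist_force: [0.2, -0.1, 0.8]
opening: 0.0759
tcp_pos: [0.641, -0.119, 0.1455]
wrist_force: [0.5, -0.3, -0.6]
tcp_pos: [0.5008, 0.0825, 0.1452]
tcp_pos: [0.4428, 0.165, 0.1453]
seal [382.03615702 195.06508264] 35.10692067532608 [ 0.6404 -0.1169  0.0285] bearing (381.75174140930176, 195.5761375427246) [18.96883965 19.20108795] [ 0.6404 -0.1171  0.0225] B-S mm [-0.  -0.1 -6. ]
```

View pics/final2.png

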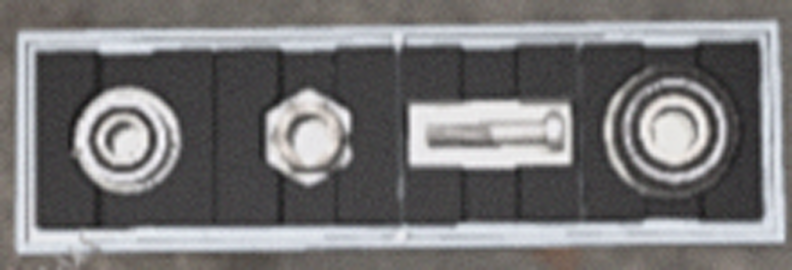

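The seal is now concentric with the large bearing (675,130), and the small bearing (127,138), nut (308,135) and bolt (495,132) are all seated. Handing in.

```bash
python3 -c "
from workcell import *
print(hand_in())"
```

```text
the job is handed in; nothing more can be done
None
```

The job is handed in: both bearings, the nut and the bolt are seated in their pockets, the seal lies flat on the large bearing (measured about 0.1 mm off centre), and I left the tape roll and the purple look-alike alone.

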